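# Turn a soup packet over with the tipping tray

## Task

The flat soup box lies picture side down in the tipping tray; turn it over, without touching the box, so that it lies flat, picture side up, in the fenced landing bay. First lift out the spice jar that stands in the bay and stand it upright on the worktop right beside the other spice jar, the gap between them no wider than a jar (that other jar stays where it is); then swing the tray up past vertical by its bar until the box tumbles over into the bay, and lower the tray by its bar all the way back down without letting it drop. Leave the bottle and the cup that stand by the bar undisturbed.

Things in the scene. Friction and masses are not known exactly. Their poses are not given: they have to be found in the camera images.
- tipper: Steel turn-over stand fixed to the worktop, at varying place and yaw. Origin on the worktop (z = 0) under the middle of the hinge line; own x along the hinge line, own y towards the tipping tray and its bar, z up. The landing bay lies on its -y side, the tipping tray (185 x 150 mm) on its +y side. Two hinge cheeks, 44 mm high, at x = +-100, y = 3 mm.
- bay (a point): Middle of the landing bay, on the bare worktop (axes as tipper's): fenced at both x sides and the -y end by steel walls 30 mm high and 6 mm thick, open towards the hinge; inside 195 mm (x) by 163 mm (y, the hinge line is 81 mm from here).
- hinge (a point): Middle of the tray's hinge line, 30 mm above the worktop; axes as tipper's, the tray turns about x.
- tray (a joint): Angle of the aluminium tipping tray: 0 = down and level, 1.57 = upright, stop at 2.0 leaning over the bay; raising its +y side raises it. 0.35 kg, no spring: let go, it falls either way. Inside 175 x 140 mm (x, y), walls 24 mm, floor level with the hinge; a 14 mm kerb at the hinge holds the box until about upright; by 1.9 the box topples over it into the bay.
- tray_bar (a point): Middle of the black round lifting bar at the tray's free edge: 12 mm thick, 150 mm long, parallel to the hinge. In the tray's axes (x along the bar, z normal to its floor) it is at y = 185, z = 10 mm from the hinge, so 40 mm over the worktop when down. Brackets 10 mm wide at x = +-65 mm; the tray's outer wall is 29 mm from the bar's surface.
- soup_box: Loose flat soup carton, 31 x 100 x 123 mm, about 0.11 kg. Origin at the centre of its 31 x 100 mm bottom end; own z runs along the 123 mm length, own y along the 100 mm width, own -x points out of the front face with the big picture. At the start it lies in the tipping tray front down (own x up), slightly askew. Not to be touched by the robot.
- soup_box_mid (a point): Middle of the soup carton (15.5 mm above whatever it lies flat on); axes as the carton's.
- spice_jar_a: Loose glass spice jar with a green cap, 46 mm across, 106 mm tall, about 0.11 kg. Origin at the centre of its foot, z up along the jar. Either it or spice_jar_b stands in the landing bay; the other stands on the open worktop to the right.
- spice_jar_b: Loose glass spice jar with a dark brown cap, 44 mm across, 105 mm tall, about 0.11 kg. Origin at the centre of its foot, z up along the jar.
- sauce_bottle: Loose sauce bottle, upright, 47 x 80 mm (own x by own y), 208 mm tall, 0.37 kg; stands just outside one end of the bar. Origin at the centre of its foot. Leave alone.
- cup: Loose white melamine cup standing mouth down, 74 mm across, 64 mm tall; stands just outside the other end of the bar (bottle and cup may be swapped). Origin at the centre of its underside. Leave alone.
- maroon_caddy: Fixed round dark-red utensil caddy behind the right part of the work, 155 mm across at its rim, 210 mm tall, a fan standing up out of it. Origin at the centre of its foot. Do not bump it. To the right the worktop is free to y = -0.38 only: there a 12 mm board begins (x over 0.39; not a place for the jar), and on it a carton 0.4 m tall, near side y = -0.415, x over 0.42.
There are look-alikes about, which are no part of the job. Leave any pink look-alike of the spice_jar_b alone.

How it is judged:
On the way, in this order (a step that is already met when the one before it is completed fails the run):
1. the jar from the bay stands upright on the worktop beside the other jar, let go, and the tray is still down (horizontal distance between spice_jar_a and spice_jar_b below 0.1 m and height (world z) of each of spice_jar_a, spice_jar_b below 0.006 m and angle between each of spice_jar_a, spice_jar_b's own z axis and vertical below 0.1 rad and contact force between the fingers and spice_jar_a below 0.1 N and contact force between the fingers and spice_jar_b below 0.1 N and value of joint tray below 0.1 rad), for 0.2 s.
2. the tray is swung up steeply (over 1.2 rad) with the box still in it (value of joint tray above 1.2 rad and angle between soup_box's own x axis and vertical below 2.2 rad).
3. the box lies on its other face in the bay (angle between soup_box's own x axis and vertical above 2.6 rad and y of soup_box_mid in the frame of tipper below -0.02 m), for 0.2 s.
At the end, for the whole second after the job is handed in: The soup box lies flat (within 0.1 rad) picture side up on the worktop inside the landing bay, at rest; the tray is fully down (within 0.04 rad); both spice jars stand upright on the worktop with their centres less than 100 mm apart (angle between soup_box's own x axis and vertical above 3.04 rad and height (world z) of soup_box_mid below 0.022 m and y of soup_box_mid in the frame of tipper between -0.165 and -0.03 m and x of soup_box_mid in the frame of tipper between -0.09 and 0.09 m and linear speed of soup_box below 0.02 m/s and value of joint tray below 0.04 rad and horizontal distance between spice_jar_a and spice_jar_b below 0.1 m and height (world z) of each of spice_jar_a, spice_jar_b below 0.006 m and angle between each of spice_jar_a, spice_jar_b's own z axis and vertical below 0.1 rad); the robot touches nothing.
It fails at once if the robot touches the soup box (contact force between any of the fingers, the arm and soup_box above 0.5 N).
It fails at once if the tray is dropped (falls faster than 4 rad/s) (velocity of joint tray below -4 rad/s).
It fails at once if the jar that stood on the open worktop is moved as well (both jars over 40 mm from their starts) (distance of each of spice_jar_a, spice_jar_b from where it was at the start of the episode above 0.04 m).
It fails at once if the bottle is shifted over 30 mm or tipped (distance of sauce_bottle from where it was at the start of the episode above 0.03 m or angle between sauce_bottle's own z axis and vertical above 0.4 rad).
It fails at once if the cup is shifted over 30 mm or tipped (distance of cup from where it was at the start of the episode above 0.03 m or angle between cup's own z axis and vertical above 0.4 rad).
It also fails if it takes over 72 s, if anything falls off the work surface, if the arm or the gripper's body presses on something with over 40 N, if the wrist force passes 120 N, or if a joint passes its speed limit or range.

## Robot

A 7-joint arm with a two-finger parallel gripper is mounted at the origin on a cart in front of the work surface, level with it; the furniture and walls round the work are solid. World frame = base frame: x ahead of the robot, y to its left, z up, the work surface at z = 0. Lengths are in m, angles in rad, forces in N, time in s.
With the tool pointing down it reaches from about 0.425 to 0.925 m from the base axis. Payload 6.8 kg.
Tool frame: the origin (TCP) lies at the very end of the fingers, on their centre line; the grasp point (between the pads) lies 19 mm behind it; z points along the fingers, y is the line along which they close (so a half turn about z gives the same grasp; the last joint's range is limited). The gripper opens to 85 mm and grips with 20 to 120 N. Pads are 22 mm wide; open, the fingers measure 114 mm over their backs; the gripper's body (76 mm by 85 mm) begins 54 mm behind the grasp point. The pads swing forward as they close: fully open they stand 13 mm farther back than shut.
Start: joints at [-1.453, 0.477, 0.022, 1.555, -0.011, 1.109, -0.083], TCP at [0.151, 0.658, 0.231] pointing down, gripper open.
Joint ranges: [-2.96, 2.96], [-0.34, 2.1], [-1.41, 1.46], [0.24, 2.44], [-1.37, 4.51], [0.17, 1.92], [-2.96, 2.96]. Speed limits (rad/s): [2.39, 2.39, 3.14, 3.14, 3.14, 3.14, 3.14].

## Interface

Orientations are given as a rotation vector (axis times angle).
In Python, from bench import r gives the robot as it stands.
- The arm moves only by the tool play_rows, never from a script. Its argument "targets" is text: rows parted by semicolons, each of 5 numbers parted by spaces: the closure, from -1 (fully open) to 1 (shut), then the shift along the tool's x, y, z in m, then the turn about the tool's z in rad. In form: gripper dx dy dz spin; .... A call has 1 to 8 rows; each row is the pose to reach, as a shift and turn from the pose commanded when the call began, along the tool's axes at that moment; what a row does not reach only later rows make up. A row lasts 1/12 s, in which the tool goes at most 41.7 mm and 7.16 degrees, less where a joint would pass 70% of its speed; a pose out of reach is approached as far as the arm can. A call with a gripper value outside its range is refused whole. The fingers move at their own pace and stop on an object; "squeeze" is the grip in N (left out, the last holds). Time passes only in rows, so rows that repeat a pose let the fingers close. It gives the time, the measured TCP pose, the force, the opening and the grip force at its end, in the units of the state.
- r.get_obs(): the state, without advancing time (a new reading comes with each control period).
- r.grab_frame(name): name is "scene" or "top"; returns the picture (384x512x3 uint8, red, green, blue); there is no depth.
- r.camera_info(name): a dict with "fov_y" (degrees; the focal length in pixels is half the picture's height over the tangent of half this angle, whatever the lens; pixels are square), "cx", "cy" (the principal point, pixels), "position" and "rotation" of the camera in the world. Camera axes: x right, y down, z forward; pixel columns grow to the right and rows downward; lengths in m; the calibration is good to about 2 mm. A picture is of the moment at which its call begins. camera_info takes no time and is no camera call.
- r.hand_in(): hands the job in; it is judged then, once.
The state is a dict: "clock": time; "joints": joint angles; "qvel": joint speeds; "tau": joint torques, N m; "tcp_pos": TCP position; "orientation": TCP orientation; "contact_force": force on the tool from outside, world axes, zero at the start; "moment": the same for the moment, N m; "grip_width": finger opening in m; "gripper_force": force on a finger pad.
Only numpy, scipy, OpenCV 4.12 (cv2) and the standard library are available. Lean on these libraries where they do the work, as an engineer would, in place of code of your own. Each camera call takes 0.05 s, during which the arm holds its last target. There are 200 camera calls.

## Working session

There is one attempt and no reset: what is moved stays moved. The work goes in short steps, Python scripts to look and compute and a tool call to move; the robot and the scene stay as the last step left them, time stands still between calls to the robot, and variables do not carry over. Pictures are saved under pics/ and viewed, at most 10 in all, crops included, and the job is handed in when it is done.

Besides the shell and the picture viewer there is one more tool, called after "Call:" by a JSON object that holds its "op" and its "data", one argument or row to a line. play_rows: Moves the arm, as the interface text tells. Its arguments: {"type":"object","properties":{"targets":{"type":"string"},"squeeze":{"type":"number"}},"required":["targets"]}

```bash
mkdir -p pics; ls; python3 - <<'E'
from bench import r
import cv2,numpy as np
a=r.grab_frame("scene");b=r.grab_frame("top")
cv2.imwrite("pics/scene0.png",a[:,:,::-1]);cv2.imwrite("pics/top0.png",b[:,:,::-1])
for n in("scene","top"):print(n,r.camera_info(n))
o=r.get_obs();print(o)
E
```

```text
pics
scene {'fov_y': 49.205220807364526, 'cx': 248.73902647200475, 'cy': 189.94469754313997, 'position': array([-0.19728001, -0.57625393,  0.66914935]), 'rotation': array([-1.97505859,  1.01477693, -0.50983847])}
top {'fov_y': 56.98871326832225, 'cx': 246.28519866217755, 'cy': 192.17628784209333, 'position': array([ 0.41486823, -0.02192106,  1.15276695]), 'rotation': array([-2.12498244,  2.19081766, -0.10653099])}
{'clock': 0.1, 'joints': array([-1.45311943,  0.47768307,  0.02233157,  1.55634982, -0.01148132,
        1.10930406, -0.08307603]), 'qvel': array([-6.14691873e-04, -1.60463271e-03,  1.99904196e-05, -2.43004279e-03,
        1.17366920e-03, -1.96530095e-03,  1.39722542e-03]), 'tau': array([ 3.95726369e-03, -5.97757888e+01,  1.61300205e+00, -2.81951147e+01,
        1.27003514e-02,  5.08462836e-03,  2.12374038e-07]), 'tcp_pos': array([0.15099789, 0.65734721, 0.23044694]), 'orientation': array([-3.53793393e-01, -3.12155193e+00,  2.53722975e-03]), 'contact_force': array([ 0.1056872 ,  0.15788188, -0.92009922]), 'moment': array([-0.10263273, -0.06555382, -0.00615467]), 'gripper_force': 0.0, 'grip_width': 0.08510545439735681}
```

View pics/scene0.png

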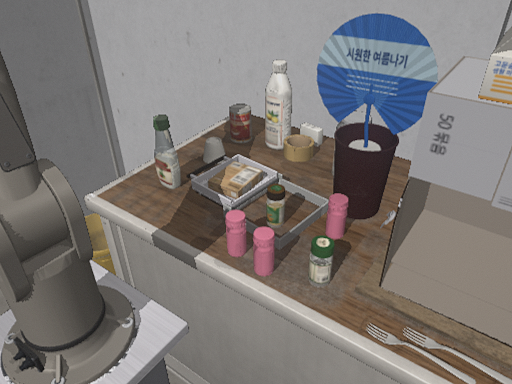

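View pics/top0.png

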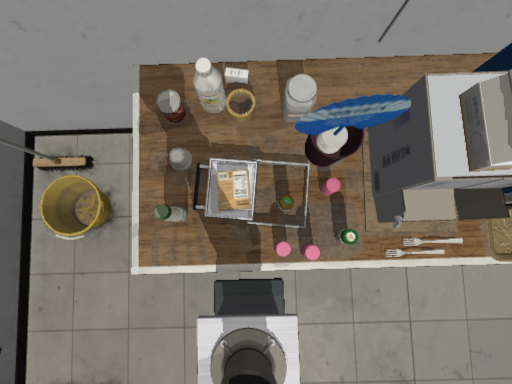

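```bash
cat > h.py <<'E'
import numpy as np,cv2
from scipy.spatial.transform import Rotation as R
def cam(r,n,shape=(384,512)):
    c=r.camera_info(n);f=shape[0]/2/np.tan(np.radians(c['fov_y'])/2)
    return f,c['cx'],c['cy'],np.array(c['position']),R.from_rotvec(c['rotation']).as_matrix()
def ray(r,n,u,v):
    f,cx,cy,p,M=cam(r,n);d=M@np.array([(u-cx)/f,(v-cy)/f,1]);return p,d/np.linalg.norm(d)
def onz(r,n,u,v,z):
    p,d=ray(r,n,u,v);return p+d*(z-p[2])/d[2]
def proj(r,n,P):
    f,cx,cy,p,M=cam(r,n);q=(np.asarray(P)-p)@M;return np.array([cx+f*q[...,0]/q[...,2],cy+f*q[...,1]/q[...,2]]).T
E
python3 - <<'E'
import cv2,numpy as np
a=cv2.imread("pics/top0.png")[140:270,145:365];b=cv2.imread("pics/scene0.png")[130:290,140:350]
a=cv2.resize(a,None,fx=3.6,fy=3.6,interpolation=cv2.INTER_CUBIC);b=cv2.resize(b,None,fx=3.7,fy=3.7,interpolation=cv2.INTER_CUBIC)
cv2.imwrite("pics/topc.png",a);cv2.imwrite("pics/scenec.png",b);print(a.shape,b.shape)
E
```

```text
(468, 792, 3) (592, 777, 3)
```

View pics/topc.png

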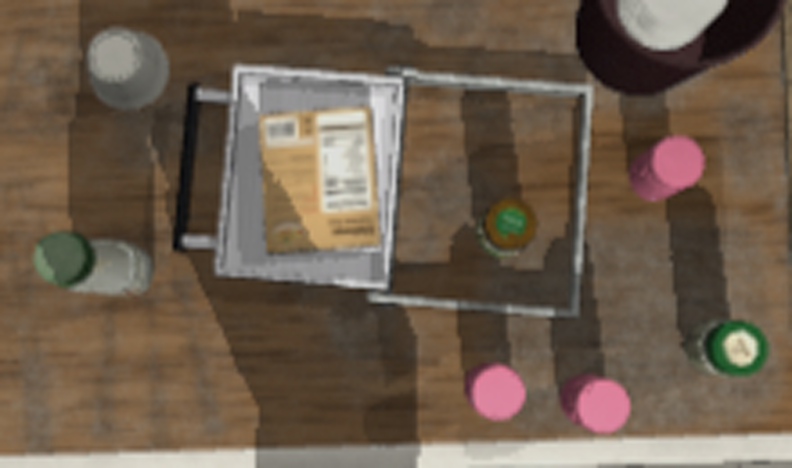

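View pics/scenec.png

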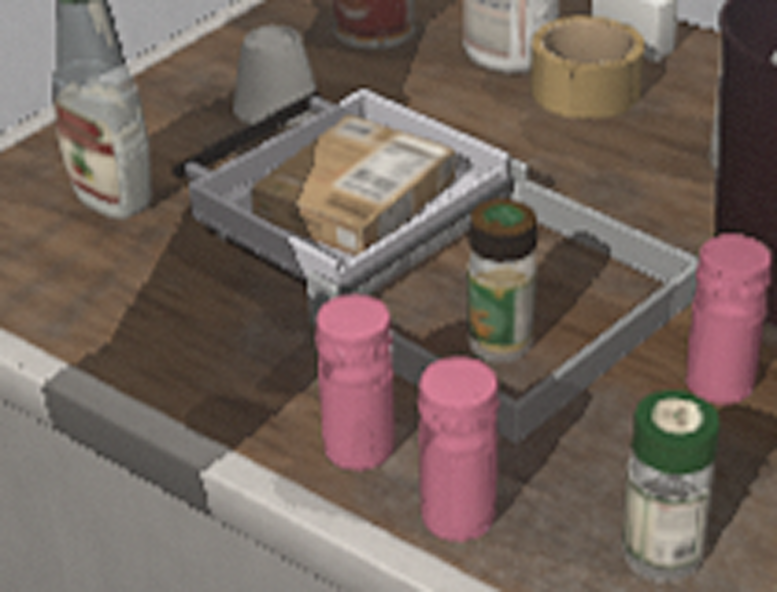

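```bash
python3 - <<'E'
from bench import r
from h import *
T=lambda x,y,z:onz(r,"top",145+x/3.6-.36,140+y/3.6-.36,z)
S=lambda x,y,z:onz(r,"scene",140+x/3.7-.36,130+y/3.7-.36,z)
c1=T(592,88,.03);c2=T(576,316,.03)
S1=S(694,262,.03);
b1=T(193,87,.045);b2=T(179,248,.045)
for n,p in dict(c1=c1,c2=c2,S1=S1,b1=b1,b2=b2,t1=T(235,67,.054),t2=T(217,274,.054),t3=T(388,289,.054),t4=T(403,78,.054)).items():print(n,p.round(4))
print("wall len",np.linalg.norm(c1-c2),"bar",np.linalg.norm(b1-b2))
ex=(c1-c2)[:2];ex/=np.linalg.norm(ex);eb=(b1-b2)[:2];eb/=np.linalg.norm(eb)
print("yaw wall",np.arctan2(ex[1],ex[0]),"bar",np.arctan2(eb[1],eb[0]))
cm=((c1+c2)/2)[:2];bm=((b1+b2)/2)[:2]
print("dist wall->bar (354 exp)",np.linalg.norm(cm-bm),"yaxis yaw",np.arctan2(*(bm-cm)[::-1])-np.pi/2)
y=(bm-cm)/np.linalg.norm(bm-cm);print("origin est",cm+y*.169,bm-y*.185)
# jars: cap centres top/scene
print("B top",T(511,222,.105),"scene",S(503,215,.105))
print("A top",T(739,347,.106),"scene",S(677,415,.106))
for n,(x,yy) in dict(p1=(497,392),p2=(602,405),p3=(678,162)).items():print(n,T(x,yy,.105))
print("bottle cap",T(63,258,.208),"cup",T(115,54,.064))
print("caddy rim L", T(577,40,.21),T(650,92,.21))
E
```

```text
c1 [ 0.6251 -0.214   0.03  ]
c2 [ 0.4231 -0.1901  0.03  ]
S1 [ 0.6212 -0.2139  0.03  ]
b1 [0.6346 0.1406 0.045 ]
b2 [0.4923 0.1549 0.045 ]
t1 [0.6495 0.102  0.054 ]
t2 [0.4682 0.1209 0.054 ]
t3 [ 0.4508 -0.0262  0.054 ]
t4 [ 0.6348 -0.0452  0.054 ]
wall len 0.20339219408277323 bar 0.14299937947226557
yaw wall -0.1180897516084996 bar -0.10034256053115707
dist wall->bar (354 exp) 0.3520154317932384 yaxis yaw -0.11209053736957353
origin est [ 0.54297951 -0.03411616] [ 0.54275752 -0.03608828]
B top [ 0.50116915 -0.12910265  0.105     ] scene [ 0.50152046 -0.13186441  0.105     ]
A top [ 0.39354089 -0.30958378  0.106     ] scene [ 0.39302836 -0.31468956  0.106     ]
p1 [ 0.36307018 -0.11188906  0.105     ]
p2 [ 0.35019346 -0.19641712  0.105     ]
p3 [ 0.54665167 -0.26905465  0.105     ]
bottle cap [0.47611286 0.21553015 0.208     ] cup [0.66229913 0.20559445 0.064     ]
caddy rim L [ 0.62839009 -0.17378498  0.21      ] [ 0.58692017 -0.22640048  0.21      ]
```

The bay jar is spice_jar_b (brown cap), top pixel (286,201), and the jar on the open worktop is spice_jar_a (green cap), top pixel (349,236). The look-alikes are the three pink jars at (283,249), (312,252) and (332,186). The close crops confirm the choice. Bottle is at (160,212), cup at (178,158) and bar at (197,186).

Call:
{"op": "play_rows", "data": {
  "targets": "-1 -0.32 -0.19 -0.08 -0.113;-1 -0.32 -0.19 -0.08 -0.113;-1 -0.32 -0.19 -0.08 -0.113;-1 -0.32 -0.19 -0.08 -0.113;-1 -0.32 -0.19 -0.08 -0.113;-1 -0.32 -0.19 -0.08 -0.113;-1 -0.32 -0.19 -0.08 -0.113;-1 -0.32 -0.19 -0.08 -0.113",
  "squeeze": 30
}}

```text
clock: 0.77
tcp_pos: [0.388, 0.4311, 0.3015]
orientation: [-0.177, -3.136, 0.001]
contact_force: [1.0, 0.6, -0.7]
grip_width: 0.0854
gripper_force: 0.0
```

```bash
cat >> h.py <<'E'
O=np.array([.543,-.035]);yaw=-.112
ex=np.array([np.cos(yaw),np.sin(yaw)]);ey=np.array([-ex[1],ex[0]])
def tip(P):d=np.asarray(P)[:2]-O;return np.array([d@ex,d@ey])
def world(x,y):return O+x*ex+y*ey
def where(r):
    o=r.get_obs();M=R.from_rotvec(o['orientation']).as_matrix()
    print('t %.2f'%o['clock'],'tcp',o['tcp_pos'].round(4),'tip',tip(o['tcp_pos']).round(4),'w %.4f F %.1f'%(o['grip_width'],o['gripper_force']),'cf',o['contact_force'].round(1),'zaxis',M[:,2].round(3))
    print('spin needed %.3f'%(-((yaw+np.pi-np.arctan2(M[1,0],M[0,0])+np.pi)%(2*np.pi)-np.pi)))
    return o,M
def shift(r,P):
    o,M=where(r);print('shift',np.round(M.T@(np.asarray(P)-o['tcp_pos']),4))
E
python3 - <<'E'
from bench import r
from h import *
shift(r,[.501,-.131,.3])
E
```

```text
t 0.77 tcp [0.388  0.4311 0.3015] tip [-0.2062  0.4459] w 0.0854 F 0.0 cf [ 1.   0.6 -0.7] zaxis [-0. -0. -1.]
spin needed -0.001
shift [-0.1756 -0.5458  0.0017]
```

Call:
{"op": "play_rows", "data": {
  "targets": "-1 -0.176 -0.546 0 0;-1 -0.176 -0.546 0 0;-1 -0.176 -0.546 0 0;-1 -0.176 -0.546 0 0;-1 -0.176 -0.546 0 0;-1 -0.176 -0.546 0 0;-1 -0.176 -0.546 0 0;-1 -0.176 -0.546 0 0"
}}

```text
clock: 1.43
tcp_pos: [0.4525, 0.1041, 0.3012]
orientation: [-0.177, -3.136, -0.0]
contact_force: [0.8, -0.4, 0.3]
grip_width: 0.0852
gripper_force: 0.0
```

```bash
python3 - <<'E'
from bench import r
from h import *
shift(r,[.501,-.131,.16])
E
```

```text
t 1.43 tcp [0.4525 0.1041 0.3012] tip [-0.1054  0.1281] w 0.0852 F 0.0 cf [ 0.8 -0.4  0.3] zaxis [-0.  0. -1.]
spin needed -0.001
shift [-0.0746 -0.2282  0.1412]
```

Call:
{"op": "play_rows", "data": {
  "targets": "-1 -0.075 -0.228 0 0;-1 -0.075 -0.228 0 0;-1 -0.075 -0.228 0 0;-1 -0.075 -0.228 0 0;-1 -0.075 -0.228 0 0;-1 -0.075 -0.228 0 0;-1 -0.075 -0.228 0.13 0;-1 -0.075 -0.228 0.13 0"
}}

```text
clock: 2.1
tcp_pos: [0.5035, -0.1319, 0.2189]
orientation: [0.184, 3.13, -0.001]
contact_force: [-0.6, 1.5, -1.3]
grip_width: 0.0851
gripper_force: 0.0
```

```bash
python3 - <<'E'
from bench import r
from h import *
shift(r,[.501,-.131,.058])
cv2.imwrite("pics/s1.png",cv2.resize(r.grab_frame("scene")[90:300,200:380,::-1],None,fx=2.8,fy=2.8,interpolation=cv2.INTER_CUBIC))
E
```

```text
t 2.10 tcp [ 0.5035 -0.1319  0.2189] tip [-0.0284 -0.1007] w 0.0851 F 0.0 cf [-0.6  1.5 -1.3] zaxis [ 0.006 -0.001 -1.   ]
spin needed -0.006
shift [0.0036 0.0007 0.1609]
```

View pics/s1.png

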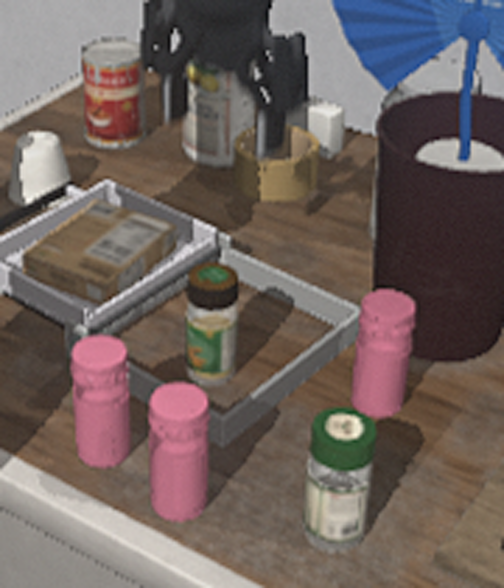

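Call:
{"op": "play_rows", "data": {
  "targets": "-1 0.002 0.001 0.16 0;-1 0.002 0.001 0.16 0;-1 0.002 0.001 0.16 0;-1 0.002 0.001 0.16 0;-1 0.002 0.001 0.16 0;-1 0.002 0.001 0.16 0;1 0.002 0.001 0.16 0;1 0.002 0.001 0.16 0",
  "squeeze": 30
}}

```text
clock: 2.82
tcp_pos: [0.5019, -0.1278, 0.0607]
orientation: [0.177, 3.132, 0.0]
contact_force: [-0.1, 0.1, -0.2]
grip_width: 0.0638
gripper_force: 0.0
```

Call:
{"op": "play_rows", "data": {
  "targets": "1 0 0 0 0;1 0 0 0 0;1 0 0 0 0;1 0 0 0 0;1 0 0 0 0;1 0 0 0 0"
}}

```text
clock: 3.32
tcp_pos: [0.5016, -0.1283, 0.0601]
orientation: [0.178, 3.132, -0.0]
contact_force: [-0.8, -1.9, 9.2]
grip_width: 0.0439
gripper_force: 29.1
```

```bash
python3 - <<'E'
from bench import r
from h import *
where(r)
for n in("scene","top"):
    a=r.grab_frame(n); f=proj(r,n,[.393,-.312,.106]);print(n,f)
print(proj(r,"scene",[.501,-.131,.05]))
# green cap centre, A, by colour in both views
for n,box in(("top",(325,215,375,260)),("scene",(305,230,338,262))):
    a=cv2.cvtColor(r.grab_frame(n),cv2.COLOR_RGB2HSV);x0,y0,x1,y1=box;c=a[y0:y1,x0:x1]
    m=cv2.inRange(c,(45,90,20),(85,255,255));k=max(cv2.findContours(m,0,2)[0],key=cv2.contourArea);(u,v),_,_=cv2.fitEllipse(k);print(n,u+x0,v+y0,len(k),onz(r,n,u+x0,v+y0,.1).round(4))
E
```

```text
t 3.32 tcp [ 0.5016 -0.1283  0.0601] tip [-0.0307 -0.0973] w 0.0439 F 29.1 cf [-0.8 -1.9  9.2] zaxis [ 0.004 -0.    -1.   ]
spin needed -0.001
scene [321.4040191  241.29405439]
top [350.75754782 236.19055033]
[274.77509139 206.21199734]
top 349.35033416748047 236.19761848449707 31 [ 0.393  -0.3095  0.1   ]
scene 322.19696044921875 246.1405963897705 40 [ 0.3873 -0.3173  0.1   ]
```

Call:
{"op": "play_rows", "data": {
  "targets": "1 0 0 -0.04 0;1 0 0 -0.08 0;1 0 0 -0.12 0;1 0 0 -0.13 0;1 0.004 -0.03 -0.13 0;1 0.008 -0.065 -0.13 0;1 0.012 -0.1 -0.13 0;1 0.016 -0.135 -0.13 0"
}}

```text
clock: 4.18
tcp_pos: [0.4684, -0.2608, 0.1888]
orientation: [0.175, 3.135, 0.001]
contact_force: [0.4, 0.2, -0.6]
grip_width: 0.0434
gripper_force: 31.2
```

```bash
python3 - <<'E'
from bench import r
from h import *
shift(r,[.46,-.308,.061])
E
```

```text
t 4.18 tcp [ 0.4684 -0.2608  0.1888] tip [-0.0489 -0.2327] w 0.0434 F 31.2 cf [ 0.4  0.2 -0.6] zaxis [ 0.002  0.    -1.   ]
spin needed 0.001
shift [ 0.0033 -0.0479  0.1278]
```

Call:
{"op": "play_rows", "data": {
  "targets": "1 0.002 -0.03 0 0;1 0.003 -0.048 0 0;1 0.003 -0.048 0 0;1 0.003 -0.048 0.04 0;1 0.003 -0.048 0.08 0;1 0.003 -0.048 0.115 0;1 0.003 -0.048 0.123 0;1 0.003 -0.048 0.123 0"
}}

```text
clock: 4.85
tcp_pos: [0.459, -0.3056, 0.0633]
orientation: [-0.176, -3.132, -0.003]
contact_force: [-0.1, -0.2, -0.9]
grip_width: 0.0435
gripper_force: 31.1
```

```bash
python3 - <<'E'
from bench import r
from h import *
shift(r,[.46,-.308,.060])
cv2.imwrite("pics/s2.png",cv2.resize(r.grab_frame("scene")[170:300,230:390,::-1],None,fx=4,fy=4,interpolation=cv2.INTER_CUBIC))
E
```

```text
t 4.85 tcp [ 0.459  -0.3056  0.0633] tip [-0.0532 -0.2783] w 0.0435 F 31.1 cf [-0.1 -0.2 -0.9] zaxis [-0.004  0.002 -1.   ]
spin needed -0.000
shift [-0.0013 -0.0023  0.0033]
```

View pics/s2.png

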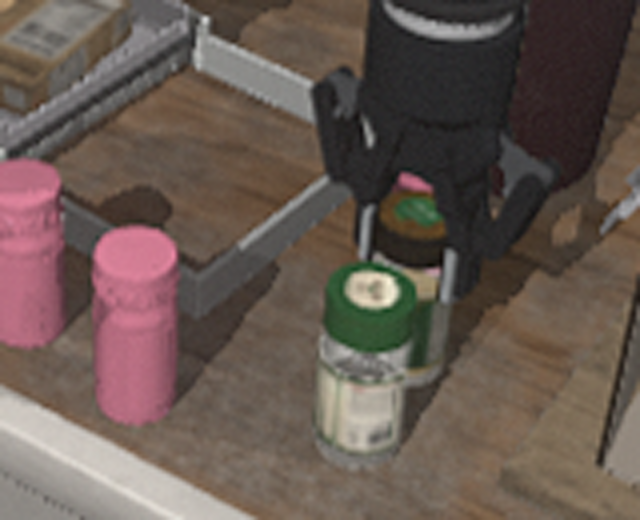

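The jar is held upright behind the green-capped jar, about 3 mm off the worktop. I'll set it down gently.

Call:
{"op": "play_rows", "data": {
  "targets": "1 0 0 0.001 0;1 0 0 0.002 0;1 0 0 0.003 0;1 0 0 0.003 0;1 0 0 0.003 0"
}}

```text
clock: 5.32
tcp_pos: [0.4609, -0.3074, 0.0628]
orientation: [0.177, 3.135, -0.0]
contact_force: [-0.4, -0.3, -0.8]
grip_width: 0.0436
gripper_force: 31.1
```

Call:
{"op": "play_rows", "data": {
  "targets": "1 0 0 0.001 0;1 0 0 0.002 0;1 0 0 0.002 0;1 0 0 0.002 0"
}}

```text
clock: 5.65
tcp_pos: [0.4606, -0.3074, 0.0603]
orientation: [0.177, 3.136, -0.0]
contact_force: [-0.2, 1.1, 3.4]
grip_width: 0.0432
gripper_force: 30.9
```

Touching the worktop (3–4 N), so release and lift.

Call:
{"op": "play_rows", "data": {
  "targets": "0.5 0 0 0 0;0 0 0 0 0;-1 0 0 0 0;-1 0 0 0 0;-1 0 0 0 0;-1 0 0 0 0;-1 0 0 0 0;-1 0 0 -0.02 0"
}}

```text
clock: 6.32
tcp_pos: [0.4584, -0.3058, 0.0774]
orientation: [-0.176, -3.131, -0.003]
contact_force: [-0.3, 0.8, -0.9]
grip_width: 0.0859
gripper_force: 0.0
```

Call:
{"op": "play_rows", "data": {
  "targets": "-1 0 0 -0.03 0;-1 0 0 -0.07 0;-1 0 0 -0.11 0;-1 0 0 -0.15 0;-1 0 0 -0.19 0;-1 0 0 -0.22 0;-1 0 0 -0.22 0;-1 0 0 -0.22 0"
}}

```text
clock: 6.98
tcp_pos: [0.4611, -0.3077, 0.3016]
orientation: [0.177, 3.133, -0.001]
contact_force: [0.7, 0.4, -0.8]
grip_width: 0.0854
gripper_force: 0.0
```

```bash
python3 - <<'E'
from bench import r
from h import *
o,M=where(r)
P=np.array([*world(.012,.185),.30]);print(P);print('shift',M.T@(P-o['tcp_pos']))
a=r.grab_frame("scene")[170:300,230:390,::-1];b=r.grab_frame("top")[140:270,145:365,::-1]
cv2.imwrite("pics/s3.png",np.hstack([cv2.resize(a,(384,312)),cv2.resize(b,(412,312))]))
E
```

```text
t 6.98 tcp [ 0.4611 -0.3077  0.3016] tip [-0.0509 -0.2801] w 0.0854 F 0.0 cf [ 0.7  0.4 -0.8] zaxis [ 0.004 -0.001 -1.   ]
spin needed -0.001
[0.57560152 0.1474997  0.3       ]
shift [-0.06259345  0.46518561  0.00166648]
```

View pics/s3.png

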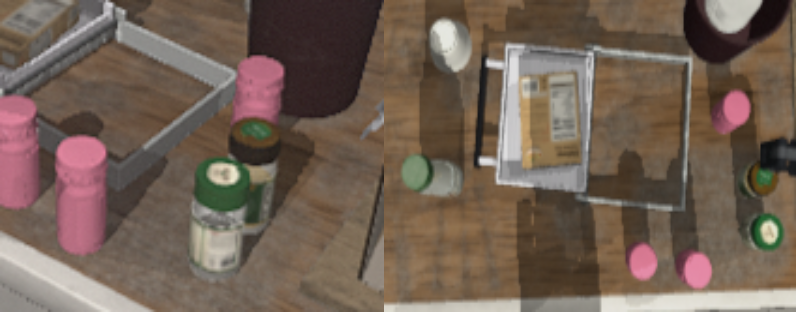

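The picture shows both jars standing upright side by side (scene crop about (215,220) and (255,180)). Next is the bar, with fingers part closed.

Call:
{"op": "play_rows", "data": {
  "targets": "0.3 -0.063 0.465 0 0;0.3 -0.063 0.465 0 0;0.3 -0.063 0.465 0 0;0.3 -0.063 0.465 0 0;0.3 -0.063 0.465 0 0;0.3 -0.063 0.465 0 0;0.3 -0.063 0.465 0 0;0.3 -0.063 0.465 0 0"
}}

```text
clock: 7.75
tcp_pos: [0.541, 0.018, 0.2981]
orientation: [-0.177, -3.133, 0.001]
contact_force: [0.3, -0.5, -0.3]
grip_width: 0.0297
gripper_force: 0.0
```

```bash
python3 - <<'E'
from bench import r
from h import *
shift(r,[*world(.012,.185),.30])
E
```

```text
t 7.75 tcp [0.541  0.018  0.2981] tip [-0.0079  0.0524] w 0.0297 F 0.0 cf [ 0.3 -0.5 -0.3] zaxis [-0.003 -0.001 -1.   ]
spin needed -0.001
shift [-0.0197  0.1326 -0.0021]
```

Call:
{"op": "play_rows", "data": {
  "targets": "0.3 -0.02 0.133 0 0;0.3 -0.02 0.133 0 0;0.3 -0.02 0.133 0 0;0.3 -0.02 0.133 0 0;0.3 -0.02 0.133 0 0;0.3 -0.02 0.133 0 0;0.3 -0.02 0.133 0.04 0;0.3 -0.02 0.133 0.08 0"
}}

```text
clock: 8.42
tcp_pos: [0.5783, 0.1436, 0.2207]
orientation: [0.182, 3.132, 0.002]
contact_force: [0.1, 0.8, -0.9]
grip_width: 0.0298
gripper_force: 0.0
```

Call:
{"op": "play_rows", "data": {
  "targets": "0.3 0 0 0.04 0;0.3 0 0 0.08 0;0.3 0 0 0.12 0;0.3 0 0 0.12 0;0.3 0 0 0.12 0;0.3 0 0 0.12 0"
}}

```text
clock: 8.92
tcp_pos: [0.5781, 0.1446, 0.1019]
orientation: [0.18, 3.134, 0.0]
contact_force: [1.0, 0.5, 0.5]
grip_width: 0.0298
gripper_force: 0.0
```

```bash
python3 - <<'E'
from bench import r
from h import *
shift(r,[*world(.012,.185),.024])
a=r.grab_frame("scene")[110:220,140:300,::-1];b=r.grab_frame("top")[140:240,145:275,::-1]
cv2.imwrite("pics/s4.png",np.hstack([cv2.resize(a,(400,275)),cv2.resize(b,(390,275))]))
E
```

```text
t 8.92 tcp [0.5781 0.1446 0.1019] tip [0.0148 0.1824] w 0.0298 F 0.0 cf [1.  0.5 0.5] zaxis [ 0.002  0.    -1.   ]
spin needed -0.003
shift [0.003  0.0026 0.0779]
```

View pics/s4.png

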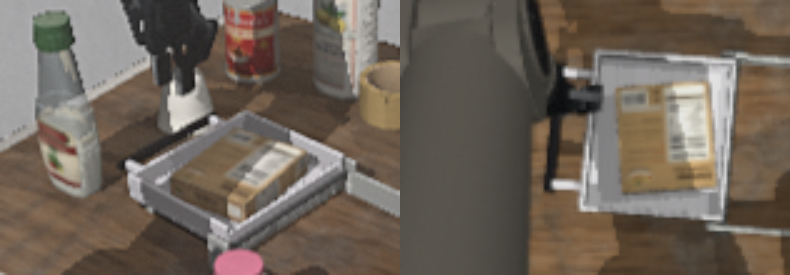

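The fingers hang above the bar's middle (scene crop about (180,80)), with the bottle and cup clear of them. Descending.

Call:
{"op": "play_rows", "data": {
  "targets": "0.3 0.002 0.002 0.03 0;0.3 0.002 0.002 0.045 0;0.3 0.002 0.002 0.06 0;0.3 0.002 0.002 0.07 0;0.3 0.002 0.002 0.078 0;0.3 0.002 0.002 0.078 0;0.3 0.002 0.002 0.078 0"
}}

```text
clock: 9.6
tcp_pos: [0.5757, 0.1481, 0.0228]
orientation: [0.177, 3.136, 0.001]
contact_force: [-0.5, -1.2, 0.4]
grip_width: 0.03
gripper_force: 0.0
```

```bash
python3 - <<'E'
from bench import r
from h import *
where(r)
a=r.grab_frame("scene");b=cv2.imread("pics/scene0.png")[:,:,::-1]
print("bottle/cup diff",np.abs(a[105:195,145:185].astype(int)-b[105:195,145:185]).mean())
f=lambda i:[c.mean().round(2) for c in np.nonzero(cv2.inRange(cv2.cvtColor(np.ascontiguousarray(i[105:135,145:180]),cv2.COLOR_RGB2HSV),(40,50,10),(100,255,140)))]
print(f(a),f(b))
E
```

```text
t 9.60 tcp [0.5757 0.1481 0.0228] tip [0.0121 0.1856] w 0.0300 F 0.0 cf [-0.5 -1.2  0.4] zaxis [ 0.001  0.    -1.   ]
spin needed -0.001
bottle/cup diff 5.918703703703704
[np.float64(19.42), np.float64(15.99)] [np.float64(19.64), np.float64(12.53)]
```

```bash
python3 - <<'E'
from bench import r
from h import *
a=r.grab_frame("scene");b=np.ascontiguousarray(cv2.imread("pics/scene0.png")[:,:,::-1])
for n,(x0,y0,x1,y1) in dict(cap=(150,112,173,132),body=(153,140,183,188)).items():
    q=cv2.matchTemplate(a[y0-12:y1+12,x0-12:x1+12],b[y0:y1,x0:x1],cv2.TM_CCOEFF_NORMED);_,m,_,l=cv2.minMaxLoc(q);print(n,m,l[0]-12,l[1]-12)
E
```

```text
cap 0.9723238348960876 0 0
body 0.9964183568954468 0 0
```

Bottle unmoved. Close on the bar.

Call:
{"op": "play_rows", "data": {
  "targets": "1 0 0 0 0;1 0 0 0 0;1 0 0 0 0;1 0 0 0 0;1 0 0 0 0;1 0 0 0 0",
  "squeeze": 40
}}

```text
clock: 10.2
tcp_pos: [0.5755, 0.1455, 0.023]
orientation: [0.18, 3.136, -0.003]
contact_force: [-1.9, -5.4, 5.6]
grip_width: 0.0104
gripper_force: 39.0
```

```bash
python3 - <<'E'
from bench import r
from h import *
where(r)
a0=0
bar=lambda t:np.array([.185*np.cos(t)-.01*np.sin(t),.185*np.sin(t)+.01*np.cos(t)])
for s,e in((0,.9),(.9,1.5),(1.5,1.95)):
    print(';'.join('1 0 %.3f %.3f 0'%tuple((bar(t)-bar(s))*[1,-1]) for t in np.linspace(s,e,9)[1:]))
E
```

```text
t 10.20 tcp [0.5755 0.1455 0.023 ] tip [0.0121 0.183 ] w 0.0104 F 39.0 cf [-1.9 -5.4  5.6] zaxis [ 0.    -0.002 -1.   ]
spin needed -0.003
1 0 -0.002 -0.021 0;1 0 -0.007 -0.041 0;1 0 -0.014 -0.061 0;1 0 -0.023 -0.079 0;1 0 -0.034 -0.097 0;1 0 -0.047 -0.113 0;1 0 -0.062 -0.128 0;1 0 -0.078 -0.141 0
1 0 -0.012 -0.008 0;1 0 -0.024 -0.014 0;1 0 -0.036 -0.020 0;1 0 -0.049 -0.025 0;1 0 -0.063 -0.029 0;1 0 -0.076 -0.032 0;1 0 -0.090 -0.033 0;1 0 -0.104 -0.034 0
1 0 -0.010 0.000 0;1 0 -0.021 0.001 0;1 0 -0.031 0.002 0;1 0 -0.041 0.004 0;1 0 -0.052 0.006 0;1 0 -0.062 0.009 0;1 0 -0.071 0.013 0;1 0 -0.081 0.017 0
```

Call:
{"op": "play_rows", "data": {
  "targets": "1 0 0 -0.01 0;1 0 -0.002 -0.021 0;1 0 -0.004 -0.031 0;1 0 -0.007 -0.041 0;1 0 -0.01 -0.051 0;1 0 -0.014 -0.061 0;1 0 -0.018 -0.07 0;1 0 -0.023 -0.079 0",
  "squeeze": 40
}}

```text
clock: 10.87
tcp_pos: [0.573, 0.1244, 0.1018]
orientation: [0.178, 3.135, -0.0]
contact_force: [3.3, -3.1, -5.1]
grip_width: 0.0104
gripper_force: 39.0
```

```bash
python3 - <<'E'
from bench import r
from h import *
where(r)
cv2.imwrite("pics/s5.png",cv2.resize(r.grab_frame("scene")[80:260,140:340,::-1],None,fx=3,fy=3,interpolation=cv2.INTER_CUBIC))
E
```

```text
t 10.87 tcp [0.573  0.1244 0.1018] tip [0.012  0.1618] w 0.0104 F 39.0 cf [ 3.3 -3.1 -5.1] zaxis [ 0.001 -0.    -1.   ]
spin needed -0.001
```

View pics/s5.png

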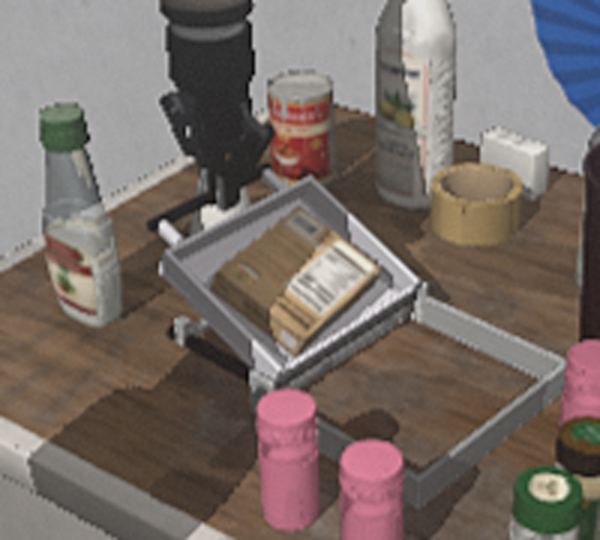

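The picture shows the tray tilted about 0.45 rad, following the grip, with the box in it and the bottle standing. Continuing along the arc.

Call:
{"op": "play_rows", "data": {
  "targets": "1 0 -0.005 -0.009 0;1 0 -0.011 -0.018 0;1 0 -0.017 -0.026 0;1 0 -0.024 -0.034 0;1 0 -0.031 -0.042 0;1 0 -0.039 -0.049 0;1 0 -0.047 -0.055 0;1 0 -0.055 -0.062 0"
}}

```text
clock: 11.58
tcp_pos: [0.5674, 0.0734, 0.1649]
orientation: [0.173, 3.134, 0.007]
contact_force: [4.7, 3.9, 0.2]
grip_width: 0.0106
gripper_force: 38.9
```

Call:
{"op": "play_rows", "data": {
  "targets": "1 0 -0.012 -0.008 0;1 0 -0.024 -0.014 0;1 0 -0.036 -0.020 0;1 0 -0.049 -0.025 0;1 0 -0.063 -0.029 0;1 0 -0.076 -0.032 0;1 0 -0.090 -0.033 0;1 0 -0.104 -0.034 0"
}}

```text
clock: 12.25
tcp_pos: [0.5558, -0.0313, 0.2004]
orientation: [0.174, 3.134, 0.006]
contact_force: [0.5, 1.7, 8.8]
grip_width: 0.0101
gripper_force: 43.2
```

```bash
python3 - <<'E'
from bench import r
from h import *
where(r)
cv2.imwrite("pics/s6.png",cv2.resize(r.grab_frame("scene")[80:260,140:340,::-1],None,fx=3,fy=3,interpolation=cv2.INTER_CUBIC))
E
```

```text
t 12.25 tcp [ 0.5558 -0.0313  0.2004] tip [0.0123 0.0051] w 0.0101 F 43.2 cf [0.5 1.7 8.8] zaxis [ 0.003  0.004 -1.   ]
spin needed 0.001
```

Call:
{"op": "play_rows", "data": {
  "targets": "1 0 -0.010 0.001 0;1 0 -0.021 0.002 0;1 0 -0.031 0.003 0;1 0 -0.041 0.005 0;1 0 -0.052 0.007 0;1 0 -0.062 0.010 0;1 0 -0.071 0.014 0;1 0 -0.080 0.018 0"
}}

```text
clock: 12.97
tcp_pos: [0.5466, -0.1141, 0.1815]
orientation: [0.178, 3.133, -0.0]
contact_force: [-0.1, -3.9, 10.7]
grip_width: 0.0102
gripper_force: 45.9
```

Call:
{"op": "play_rows", "data": {
  "targets": "1 0 0 0 0;1 0 0 0 0;1 0 0 0 0;1 0 0 0 0;1 0 0 0 0;1 0 0 0 0"
}}

```text
clock: 13.47
tcp_pos: [0.5466, -0.1141, 0.1815]
orientation: [0.179, 3.133, -0.001]
contact_force: [0.2, -4.3, 10.1]
grip_width: 0.0103
gripper_force: 45.8
```

```bash
python3 - <<'E'
from bench import r
from h import *
where(r)
cv2.imwrite("pics/s7.png",cv2.resize(r.grab_frame("scene")[80:260,140:340,::-1],None,fx=3,fy=3,interpolation=cv2.INTER_CUBIC))
E
```

```text
t 13.47 tcp [ 0.5466 -0.1141  0.1815] tip [ 0.0124 -0.0782] w 0.0103 F 45.8 cf [ 0.2 -4.3 10.1] zaxis [ 0.003 -0.001 -1.   ]
spin needed -0.002
```

View pics/s7.png

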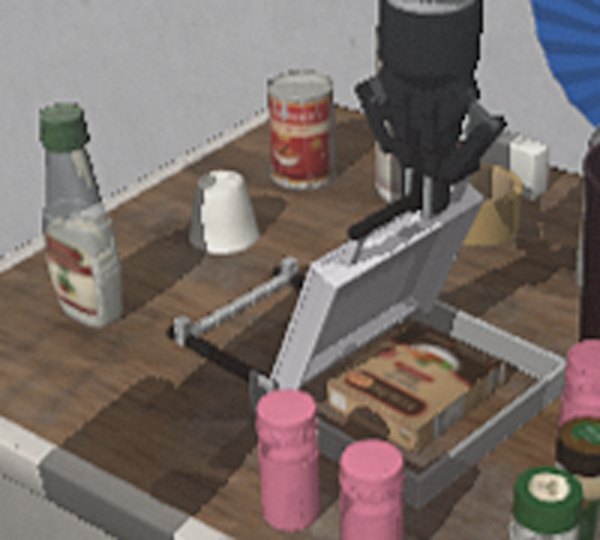

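The box lies picture side up in the bay (crop about (420,385)), with the tray leaning over it and the bottle and cup in place. Now lower the tray back along the arc.

Call:
{"op": "play_rows", "data": {
  "targets": "1 0 0.009 -0.004 0;1 0 0.018 -0.008 0;1 0 0.028 -0.011 0;1 0 0.039 -0.013 0;1 0 0.049 -0.015 0;1 0 0.059 -0.016 0;1 0 0.070 -0.017 0;1 0 0.080 -0.018 0"
}}

```text
clock: 14.18
tcp_pos: [0.5554, -0.032, 0.1972]
orientation: [0.176, 3.135, -0.0]
contact_force: [10.4, -2.7, -3.3]
grip_width: 0.0102
gripper_force: 45.9
```

Call:
{"op": "play_rows", "data": {
  "targets": "1 0 0.014 0.001 0;1 0 0.028 0.002 0;1 0 0.041 0.005 0;1 0 0.055 0.009 0;1 0 0.068 0.014 0;1 0 0.08 0.02 0;1 0 0.092 0.026 0;1 0 0.104 0.034 0"
}}

```text
clock: 14.85
tcp_pos: [0.5667, 0.0716, 0.1629]
orientation: [0.177, 3.136, 0.0]
contact_force: [6.3, -3.0, 0.3]
grip_width: 0.0103
gripper_force: 43.2
```

Call:
{"op": "play_rows", "data": {
  "targets": "1 0 0.008 0.006 0;1 0 0.016 0.013 0;1 0 0.024 0.02 0;1 0 0.031 0.028 0;1 0 0.038 0.036 0;1 0 0.044 0.044 0;1 0 0.05 0.053 0;1 0 0.055 0.062 0"
}}

```text
clock: 15.52
tcp_pos: [0.5723, 0.1256, 0.0999]
orientation: [-0.177, -3.136, 0.0]
contact_force: [4.7, -2.1, -0.7]
grip_width: 0.0105
gripper_force: 41.8
```

```bash
python3 - <<'E'
from bench import r
from h import *
where(r)
E
```

```text
t 15.52 tcp [0.5723 0.1256 0.0999] tip [0.0111 0.1629] w 0.0105 F 41.8 cf [ 4.7 -2.1 -0.7] zaxis [-0.001 -0.    -1.   ]
spin needed -0.001
```

Call:
{"op": "play_rows", "data": {
  "targets": "1 0 0.005 0.009 0;1 0 0.009 0.018 0;1 0 0.013 0.028 0;1 0 0.016 0.038 0;1 0 0.019 0.048 0;1 0 0.021 0.058 0;1 0 0.022 0.066 0;1 0 0.023 0.07 0"
}}

```text
clock: 16.18
tcp_pos: [0.5745, 0.1455, 0.0292]
orientation: [-0.18, -3.135, 0.005]
contact_force: [4.4, -8.3, -0.3]
grip_width: 0.0104
gripper_force: 39.7
```

Call:
{"op": "play_rows", "data": {
  "targets": "1 0 0 0.003 0;1 0 0 0.006 0;1 0 0 0.008 0;1 0 0 0.008 0"
}}

```text
clock: 16.52
tcp_pos: [0.5753, 0.1456, 0.0262]
orientation: [-0.182, -3.135, 0.001]
contact_force: [-9.4, -9.0, 39.0]
grip_width: 0.01
gripper_force: 45.0
```

Tray is on its rest (39 N upward). Release partially and lift straight up.

Call:
{"op": "play_rows", "data": {
  "targets": "1 0 0 -0.002 0;0.7 0 0 -0.002 0;0.4 0 0 -0.002 0;0.3 0 0 -0.002 0;0.3 0 0 -0.002 0;0.3 0 0 -0.002 0;0.3 0 0 -0.01 0;0.3 0 0 -0.02 0"
}}

```text
clock: 17.18
tcp_pos: [0.5741, 0.1482, 0.0427]
orientation: [-0.176, -3.134, 0.001]
contact_force: [1.0, -0.3, -0.3]
grip_width: 0.0298
gripper_force: 0.0
```

Call:
{"op": "play_rows", "data": {
  "targets": "0.3 0 0 -0.02 0;0.3 0 0 -0.06 0;0.3 0 0 -0.1 0;0.3 0 0 -0.14 0;0.3 0 0 -0.18 0;0.3 0 0 -0.22 0;0.3 0 0 -0.26 0;0.3 0 0 -0.26 0"
}}

```text
clock: 17.85
tcp_pos: [0.579, 0.1484, 0.313]
orientation: [0.178, 3.123, 0.011]
contact_force: [1.3, -0.1, 0.7]
grip_width: 0.0297
gripper_force: 0.0
```

Call:
{"op": "play_rows", "data": {
  "targets": "0.3 0 0 0 0;0.3 0 -0.06 0 0;0.3 0.03 -0.12 0 0;0.3 0.05 -0.15 0 0;0.3 0.05 -0.15 0 0;0.3 0.05 -0.15 0 0;0.3 0.05 -0.15 0 0;0.3 0.05 -0.15 0 0"
}}

```text
clock: 18.52
tcp_pos: [0.5081, 0.0052, 0.3025]
orientation: [-0.177, -3.136, -0.001]
contact_force: [0.2, 0.1, 0.1]
grip_width: 0.0302
gripper_force: 0.0
```

```bash
python3 - <<'E'
from bench import r
from h import *
where(r)
a=r.grab_frame("scene");b=np.ascontiguousarray(cv2.imread("pics/scene0.png")[:,:,::-1]);c=r.grab_frame("top");d=np.ascontiguousarray(cv2.imread("pics/top0.png")[:,:,::-1])
def M(A,B,n,x0,y0,x1,y1):
    q=cv2.matchTemplate(A[y0-12:y1+12,x0-12:x1+12],B[y0:y1,x0:x1],cv2.TM_CCOEFF_NORMED);_,m,_,l=cv2.minMaxLoc(q);print(n,round(m,3),l[0]-12,l[1]-12)
M(a,b,'bottle',153,140,183,188);M(a,b,'cup',203,137,226,162);M(a,b,'bar/tray far-left corner',190,170,215,200);M(c,d,'bar top',196,160,206,210);M(a,b,'jarA',308,236,334,285)
# box in bay in the top view: cardboard hue contour, on z=.031
h=cv2.cvtColor(c,cv2.COLOR_RGB2HSV)
cv2.imwrite("pics/end_top.png",c[:,:,::-1]);cv2.imwrite("pics/end_scene.png",a[:,:,::-1])
df=cv2.absdiff(cv2.cvtColor(c,cv2.COLOR_RGB2GRAY),cv2.cvtColor(d,cv2.COLOR_RGB2GRAY))
m=cv2.morphologyEx((df>25).astype(np.uint8),cv2.MORPH_CLOSE,np.ones((5,5)))
m2=np.zeros_like(m);m2[150:235,245:312]=m[150:235,245:312]
k=max(cv2.findContours(m2,0,2)[0],key=cv2.contourArea);rc=cv2.minAreaRect(k);P=onz(r,"top",*rc[0],.031);print('box rect',rc,'tip',tip(P))
E
```

```text
t 18.52 tcp [0.5081 0.0052 0.3025] tip [-0.0391  0.036 ] w 0.0302 F 0.0 cf [0.2 0.1 0.1] zaxis [-0.001  0.    -1.   ]
spin needed -0.001
bottle 0.998 0 0
cup 0.811 0 0
bar/tray far-left corner 0.635 0 0
bar top 0.581 -1 0
jarA 0.972 0 0
box rect ((269.5, 192.0), (84.0, 49.0), 90.0) tip [ 0.00115093 -0.04874225]
```

Call:
{"op": "play_rows", "data": {
  "targets": "0.3 0.262 0.469 -0.03 0;0.3 0.262 0.469 -0.03 0;0.3 0.262 0.469 -0.03 0;0.3 0.262 0.469 -0.03 0;0.3 0.262 0.469 -0.03 0;0.3 0.262 0.469 -0.03 0;0.3 0.262 0.469 -0.03 0;0.3 0.262 0.469 -0.03 0"
}}

```text
clock: 19.28
tcp_pos: [0.3783, 0.3146, 0.3215]
orientation: [-0.174, -3.136, 0.0]
contact_force: [0.7, -0.2, -0.0]
grip_width: 0.0298
gripper_force: 0.0
```

Call:
{"op": "play_rows", "data": {
  "targets": "0.3 0.14 0.21 0 0;0.3 0.14 0.21 0 0;0.3 0.14 0.21 0 0;0.3 0.14 0.21 0 0;0.3 0.14 0.21 0 0;0.3 0.14 0.21 0 0;0.3 0.14 0.21 0 0;0.3 0.14 0.21 0 0"
}}

```text
clock: 19.95
tcp_pos: [0.2607, 0.5392, 0.3201]
orientation: [-0.165, -3.135, 0.002]
contact_force: [0.1, -1.3, -0.2]
grip_width: 0.0299
gripper_force: 0.0
```

```bash
python3 - <<'E'
from bench import r
from h import *
where(r)
a=r.grab_frame("scene");b=np.ascontiguousarray(cv2.imread("pics/scene0.png")[:,:,::-1]);c=r.grab_frame("top");d=np.ascontiguousarray(cv2.imread("pics/top0.png")[:,:,::-1])
def M(A,B,n,x0,y0,x1,y1):
    up=lambda i:cv2.resize(i,None,fx=4,fy=4,interpolation=cv2.INTER_CUBIC)
    q=cv2.matchTemplate(up(A[y0-8:y1+8,x0-8:x1+8]),up(B[y0:y1,x0:x1]),cv2.TM_CCOEFF_NORMED);_,m,_,l=cv2.minMaxLoc(q);print(n,round(m,3),l[0]/4-8,l[1]/4-8)
M(a,b,'bottle',153,140,183,188);M(a,b,'cup',203,137,226,162);M(a,b,'tray corner',188,170,205,195);M(a,b,'tray far corner',225,150,245,162);M(c,d,'bar top',192,160,210,212);M(a,b,'jarA',308,236,334,285)
df=cv2.absdiff(cv2.cvtColor(c,cv2.COLOR_RGB2GRAY),cv2.cvtColor(d,cv2.COLOR_RGB2GRAY))
m=cv2.morphologyEx((df>25).astype(np.uint8),cv2.MORPH_CLOSE,np.ones((5,5)))
m2=np.zeros_like(m);m2[155:228,258:306]=m[155:228,258:306]
k=max(cv2.findContours(m2,0,2)[0],key=cv2.contourArea);rc=cv2.minAreaRect(k);print('box rect',rc);print([tip(onz(r,"top",*p,.031)).round(3) for p in cv2.boxPoints(rc)])
cv2.imwrite("pics/end_top.png",c[:,:,::-1]);cv2.imwrite("pics/end_scene.png",a[:,:,::-1])
E
```

```text
t 19.95 tcp [0.2607 0.5392 0.3201] tip [-0.3447  0.5391] w 0.0299 F 0.0 cf [ 0.1 -1.3 -0.2] zaxis [-0.002 -0.001 -1.   ]
spin needed 0.007
bottle 0.999 0.0 0.0
cup 0.813 0.0 0.0
tray corner 0.829 -0.25 0.0
tray far corner 0.706 0.25 0.0
bar top 0.912 0.0 0.0
jarA 0.972 0.0 0.0
box rect ((277.91998291015625, 187.4400177001953), (32.616371154785156, 45.929176330566406), 3.1798300743103027)
[array([-0.057, -0.024]), array([ 0.091, -0.021]), array([ 0.094, -0.125]), array([-0.054, -0.127])]
```

```bash
python3 -c "
from bench import r
print(r.hand_in())"
```

```text
the job is handed in; nothing more can be done
None
```

I've handed in the job and no verdict came back: the brown-capped jar (spice_jar_b) now stands about 68 mm from the green-capped one, the box lies picture side up in the bay, the tray is back down, and the bottle, cup and green-capped jar have not moved in the images.

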